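Brake the decorating turntable and lock it with its pin

ROBOT

A 7-joint arm with a two-finger parallel gripper is mounted at the origin on the work surface. World frame = base frame: x ahead of the robot, y to its left, z up, the work surface at z = 0. Lengths are in m, angles in rad, forces in N, time in s.
With the tool pointing down it reaches from about 0.4 to 0.85 m from the base axis. Payload 10.4 kg.
Tool frame: the origin (TCP) lies on the centre line of the jaws, within the pads' length; the fingertips stand 14 mm ahead of it and the grasp point (between the pads) lies 5 mm behind it (manip.tip_reach is the distance from the TCP to the fingertips, in m); z points along the fingers, y is the line along which they close (so a half turn about z gives the same grasp; the last joint's range is limited). The gripper opens to 85 mm and grips with 20 to 120 N. Pads are 22 mm wide; open, the fingers measure 114 mm over their backs; the gripper's body (76 mm by 85 mm) begins 54 mm behind the grasp point. The pads swing forward as they close: fully open they stand 13 mm farther back than shut.
Start: joints at [-1.265, 0.332, -0.065, 1.46, 0.022, 1.35, -0.088], TCP at [0.202, 0.592, 0.245] pointing down, gripper open.
Joint ranges: [-2.6, 2.6], [-0.5, 2.12], [-1.47, 1.34], [0.16, 2.42], [-1.27, 4.41], [0.06, 2.06], [-2.6, 2.6]. Speed limits (rad/s): [2.22, 2.22, 2.79, 2.79, 3.14, 3.14, 3.14].

INTERFACE

Orientations are given as a unit quaternion [x, y, z, w].
In Python, from workcell import manip gives the robot as it stands.
- The arm moves only by the shell command python3 -m pendant 'ROWS' [FORCE]. ROWS is JSON, a list of rows, each a list of 7 numbers: the shift along the tool's x, y, z in units of 50 mm (1.0 is 50 mm), then the turn, a rotation vector about the tool's x, y, z in units of 8 degrees (1.0 is 8 degrees), then the opening, from -1 (shut) to 1 (fully open), so that 0 is half open. In form: [[dx, dy, dz, ax, ay, az, jaw], ...]. A call has exactly 10 rows; each row is the pose to reach, as a shift and turn from the pose commanded when the call began, along the tool's axes at that moment; what a row does not reach only later rows make up. A row lasts 1/8 s, in which the tool goes at most 62.5 mm and 10.7 degrees, less where a joint would pass 70% of its speed; a pose out of reach is approached as far as the arm can. A call with a gripper value outside its range is refused whole. The fingers move at their own pace and stop on an object; FORCE is the grip in N (left out, the last holds). Time passes only in rows, so rows that repeat a pose let the fingers close, or fill a call up. It gives the time, the measured TCP pose, the force, the opening and the grip force at its end, in the units of the state.
- manip.get_obs(): the state, without advancing time (a new reading comes with each control period).
- manip.camera(name): name is "scene" or "top" or "wrist"; returns (picture, depth): 400x640x3 uint8, red, green, blue; 400x640 float32, m along the optical axis (not along the pixel's ray), 0 where there is no reading.
- manip.get_calibration(name): a dict with "fx", "fy", "cx", "cy" (pixels), "D" ([k1, k2, p1, p2, k3] as OpenCV has them; the pictures are not rectified), "xyz" and "orientation" of the camera in the world. Camera axes: x right, y up, looking along -z (the intrinsics and any distortion apply to the point x, -y, -z); pixel columns grow to the right and rows downward; lengths in m; the calibration is good to about 2 mm. A picture is of the moment at which its call begins: read the wrist's pose just before it. get_calibration takes no time and is no camera call; for the wrist camera it gives the pose at the moment of the call.
- manip.hand_in(): hands the job in; it is judged then, once.
Trained networks look in the newest picture that a camera, given by its name, has taken for a name from the list of things; names that differ only in an ending like _2 or _b are one class to them, and where a whole thing is asked for, a point or a joint stands for the part that bears it (a point fixed in the world has none). Each returns a list of dicts, best first, with "p" (0 to 1); they miss things now and then, are a little off and sometimes report something else, mostly with a low value. They report only what shows in the picture. A call takes as long as a camera call.
- manip.find_in(thing, camera): "box" ([left, top, right, bottom] in pixels, round what is visible of it).
- manip.trace(thing, camera): "pixels" (400x640 bool, what is visible of it) and "box" ([left, top, right, bottom] in pixels, round what is visible of it).
- manip.tip_of(thing, camera): "pixel" ([column, row] in pixels: a listed point, or the origin of a listed thing).
The state is a dict: "clock": time; "joint_pos": joint angles; "joint_velocities": joint speeds; "tau": joint torques, N m; "position": TCP position; "ee_rot": TCP orientation; "ft_force": force on the tool from outside, world axes, zero at the start; "torque": the same for the moment, N m; "grip_width": opening from 0.0 (shut) to 1.0 (fully open); "grasp_force": force on a finger pad.
Only numpy, scipy, OpenCV 4.12 (cv2) and the standard library are available. Lean on these libraries where they do the work, as an engineer would, in place of code of your own. Each camera call takes 0.05 s, during which the arm holds its last target. There are 200 camera calls.

TASK

The decorating turntable is still turning. Take its locking pin from the rest, press the pin's foot gently on the turning head above the slot in the base so that it drags the head down to a crawl, below a third of its free speed, let the hole come to a stop over the slot, and push the pin upright and fully home through the hole and into the slot so that the head stays locked; then let go. Never push or knock the head hard, and leave the bowl, the glaze jar and the tool block where they are.

Things in the scene. Friction and masses are not known exactly. Their poses are not given: they have to be found in the camera images.
- turntable: decorating turntable, fixed: grey round foot 210 mm wide and a steel lock block (100 mm radially, 50 mm wide, top at 88 mm) that sticks out from under the head on this frame's -x side. Origin on the turning axis at table height, z up. The aluminium head (220 mm across, 14 mm thick, top face 120 mm above the table when free) turns on it; its hub cap, 28 mm wide, is 4 mm high.
- head (a joint): turning angle of the head (rad), counter-clockwise from above; at 0 and every full turn (2 pi) its hole is exactly over the slot. A slipping drive (0.20 N m) always turns it, unloaded at 0.9 rad/s. Drag slows it: some 2.5 to 8 N of press (friction differs) with the pin's foot at the hole's radius stalls it, half that halves the speed (lag 0.2 s). Caught fast, it knocks hard.
- hole_mouth (a point): centre of the round hole through the head, at the head's top face; hole 16 mm across, through the 14 mm head, its centre 85 mm from the turning axis. Turns with the head and sinks as the head is pressed.
- slot (a point): the spot in the mouth of the fixed slot (at the top of the lock block, 32 mm below the head's top face) that lies right under the hole when the head's angle is 0; 85 mm from the axis. x and y as turntable. The slot runs radially (along x): 75 mm long, from 12 mm inside this point, 14 mm wide (along y), 46 mm deep; its outer end shows beyond the head's rim.
- pin_grip (a point): centre of the locking pin's black grip: square, 22 x 22 mm (sides along x, y), 40 mm high, on a steel collar (28 mm across, 6 mm thick) and a round shaft 12 mm thick, 66 mm long. The foot is 92 mm below this point, the collar's underside 26 mm below. About 150 g. Starts upright in the rest. Home: collar on the head's top face, foot 34 mm deep in the slot.
- pin_foot (a point): centre of the flat end of the pin's foot (10 mm across, bevelled to 12 mm over 1.5 mm)
- pin_collar (a point): centre of the underside of the pin's collar, 66 mm above the foot
- pin: the locking pin; origin at its foot, z up along the shaft
- pin_rest: fixed wooden block 60 x 60 mm, 70 mm high, with an upright 16 mm hole in its middle in which the pin stands with its collar on the block; origin at the centre of its underside
- bowl: terracotta bowl, 120 mm wide, 60 mm high; bystander; origin under its centre
- glaze_jar: small jar 70 mm wide, 90 mm high; bystander; origin under its centre
- tool_block: wooden block 70 x 90 x 50 mm with upright brushes and tools, 135 mm high in all; bystander; origin under its centre
- cushion (a joint): height of the sprung head (m): 0 when free, negative as it is pressed down. It gives 1 mm per newton, at most 12 mm, after which it is rigid; it springs back up round the pin when the hole comes under the foot.

How it is judged:
By the outcome, as a careful person would: the job done as asked, in the order asked, and still so for the second after the job is handed in, with the robot touching nothing.
It also fails if it takes over 69 s, if anything falls off the work surface, if the arm or the gripper's body presses on something with over 40 N, if the wrist force passes 120 N, or if a joint passes its speed limit or range.

## Working session

There is one attempt and no reset: what is moved stays moved. The work goes in short steps, Python scripts to look and compute and a shell command to move; the robot and the scene stay as the last step left them, time stands still between calls to the robot, and variables do not carry over. Pictures are saved under pics/ and viewed, at most 10 in all, crops included, and the job is handed in when it is done.

```bash
ls; mkdir -p pics; cat > h.py <<'E'
import numpy as np, cv2
from scipy.spatial.transform import Rotation as R
from workcell import manip
def ray(cal,px):
    K=np.array([[cal['fx'],0,cal['cx']],[0,cal['fy'],cal['cy']],[0,0,1]])
    u=cv2.undistortPoints(np.array([[px]],float),K,np.array(cal['D'],float))[0,0]
    r=R.from_quat(cal['orientation']).as_matrix()
    return np.array(cal['xyz']), r@np.array([u[0],-u[1],-1.0])
def at_z(cal,px,z):
    o,d=ray(cal,px); return o+d*(z-o[2])/d[2]
def at_d(cal,px,dep):
    o,d=ray(cal,px); return o+d*dep
def totool(v,obs=None):
    obs=obs or manip.get_obs()
    return R.from_quat(obs['ee_rot']).inv().apply(v)/0.05
E
python3 - <<'E'
from h import *
o=manip.get_obs();print({k:np.round(v,3) for k,v in o.items()}, manip.tip_reach)
for c in ['scene','top']:
    cal=manip.get_calibration(c)
    im,d=manip.camera(c); cv2.imwrite(f'pics/{c}.png',im[:,:,::-1])
    print(c,np.round(cal['xyz'],3),np.round(R.from_quat(cal['orientation']).as_matrix()[:,2],2))
    for t in ['turntable','hole_mouth','slot','pin_grip','pin_rest','pin_foot','pin_collar','bowl','glaze_jar','tool_block']:
        r=manip.tip_of(t,c)
        for q in r[:1]:
            px=q['pixel'];z={'hole_mouth':.12,'slot':.088,'pin_grip':.096,'pin_collar':.07}.get(t,0)
            dd=d[int(np.clip(px[1],0,399)),int(np.clip(px[0],0,639))]
            print(t,round(q['p'],2),np.round(px,1),'z',np.round(at_z(cal,px,z),3),'d',np.round(at_d(cal,px,dd),3))
E
```

```text
pics
{'clock': np.float64(0.0), 'joint_pos': array([-1.265,  0.333, -0.065,  1.461,  0.022,  1.35 , -0.089]), 'joint_velocities': array([ 0.002, -0.001, -0.001,  0.   ,  0.001,  0.002,  0.   ]), 'tau': array([ 2.0000e-03, -6.2546e+01,  5.0000e-02, -3.9159e+01,  1.6000e-02,
        1.0000e-02,  0.0000e+00]), 'position': array([0.202, 0.591, 0.244]), 'ee_rot': array([ 0.164,  0.987, -0.001, -0.   ]), 'ft_force': array([ 0.392,  1.275, -0.678]), 'torque': array([ 0.007, -0.025, -0.031]), 'grasp_force': np.float64(0.0), 'grip_width': np.float64(1.001)} 0.014
scene [ 1.166 -0.073  0.674] [ 0.74 -0.12  0.67]
turntable 0.86 [307.3 252.6] z [ 0.597 -0.005  0.   ] d [ 0.697 -0.017  0.119]
hole_mouth 0.6 [262.  216.2] z [ 0.583 -0.096  0.12 ] d [ 0.573 -0.097  0.11 ]
slot 0.59 [304.4 202.4] z [0.52  0.002 0.088] d [ 0.555 -0.002  0.119]
pin_grip 0.69 [185.2 198.3] z [ 0.466 -0.271  0.096] d [ 0.473 -0.269  0.102]
pin_rest 0.93 [198.6 225.1] z [ 0.46  -0.261  0.   ] d [ 0.494 -0.252  0.032]
pin_collar 0.68 [190.  207.7] z [ 0.471 -0.265  0.07 ] d [ 0.474 -0.265  0.073]
bowl 0.95 [432.5 186.8] z
[... 294 characters left out ...]
d [ 0.566 -0.006  0.114]
hole_mouth 0.78 [364.9 179.7] z [ 0.612 -0.096  0.12 ] d [ 0.641 -0.107  0.02 ]
slot 0.83 [325.3 212.6] z [0.517 0.006 0.088] d [0.51  0.006 0.121]
pin_grip 0.68 [328.7 189.5] z [0.582 0.002 0.096] d [0.576 0.002 0.121]
pin_rest 0.91 [408.3 244.4] z [ 0.458 -0.25   0.   ] d [ 0.449 -0.234  0.073]
pin_foot 0.19 [364.7 179. ] z [ 0.649 -0.109  0.   ] d [ 0.643 -0.106  0.02 ]
pin_collar 0.53 [416.5 241.1] z [ 0.461 -0.257  0.07 ] d [ 0.458 -0.251  0.092]
bowl 0.98 [198.1 241.7] z [0.412 0.376 0.   ] d [0.412 0.375 0.003]
glaze_jar 0.75 [228.9 167.8] z [0.648 0.314 0.   ] d [0.623 0.292 0.089]
tool_block 0.8 [430.9 189.7] z [ 0.632 -0.313  0.   ] d [ 0.619 -0.299  0.049]
```

View pics/scene.png

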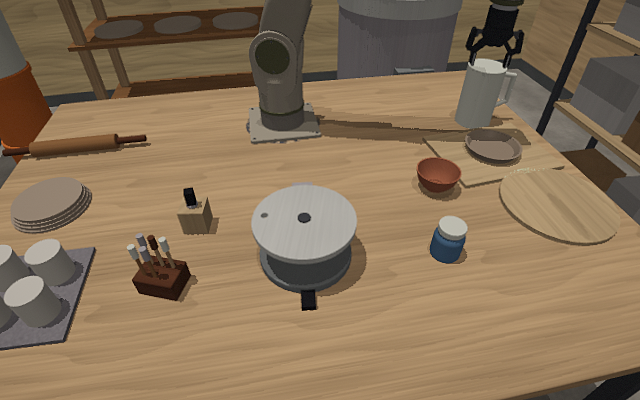

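View pics/top.png

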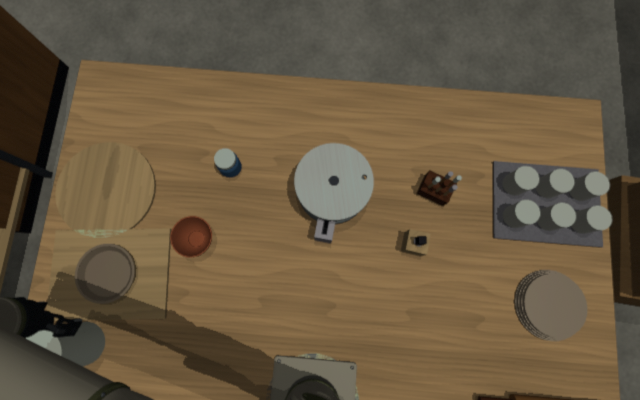

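```bash
cat >> h.py <<'E'
def cloud(cam,d,mask):
    cal=manip.get_calibration(cam)
    v,u=np.nonzero(mask&(d>0))
    K=np.array([[cal['fx'],0,cal['cx']],[0,cal['fy'],cal['cy']],[0,0,1]])
    p=cv2.undistortPoints(np.stack([u,v],1).astype(float)[:,None],K,np.array(cal['D'],float))[:,0]
    r=R.from_quat(cal['orientation']).as_matrix()
    return np.array(cal['xyz'])+(np.c_[p[:,0],-p[:,1],-np.ones(len(p))]*d[v,u][:,None])@r.T
def rect(P):
    return cv2.minAreaRect((P[:,:2]*1000).astype(np.float32))
E
python3 - <<'E'
from h import *
for c in ['top','scene']:
    im,d=manip.camera(c); P=cloud(c,d,np.ones(d.shape,bool))
    def near(P,x,y,r): return np.hypot(P[:,0]-x,P[:,1]-y)<r
    H=P[near(P,.59,-.005,.16)&(abs(P[:,2]-.119)<.006)]
    print(c,'head',cv2.minEnclosingCircle((H[:,:2]*1000).astype(np.float32)),H[:,:2].mean(0),np.median(H[:,2]))
    B=P[near(P,.48,.01,.06)&(abs(P[:,2]-.088)<.01)&~near(P,*H[:,:2].mean(0),.112)]
    if len(B)>5: print('block',len(B),rect(B),B.mean(0))
    T=P[near(P,.46,-.255,.06)&(abs(P[:,2]-.07)<.006)]; print('resttop',len(T),rect(T))
    G=P[near(P,.46,-.255,.05)&(P[:,2]>.085)]; print('grip',len(G),rect(G),G.max(0))
    for t in ['pin_grip','pin_rest']:
        for q in manip.trace(t,c)[:1]:
            Q=cloud(c,d,q['pixels']); print(t,q['box'],np.percentile(Q,[2,98],axis=0).round(3).tolist())
E
```

```text
top head ((602.19140625, -8.886885643005371), 110.62297821044922) [ 0.59942687 -0.00866369] 0.12019888534697953
block 245 ((466.7275390625, 4.957571029663086), (49.883575439453125, 48.26301574707031), 84.13667297363281) [0.46358574 0.00542272 0.08812588]
resttop 352 ((459.40728759765625, -260.0969543457031), (61.0870475769043, 60.60795593261719), 81.31198120117188)
grip 93 ((459.080810546875, -260.01519775390625), (21.69544219970703, 23.9012451171875), 3.5571177005767822) [ 0.47028355 -0.24788481  0.12113298]
pin_grip [412.0, 234.0, 427.0, 248.9] [[0.447, -0.28, 0.068], [0.479, -0.248, 0.12]]
pin_rest [398.4, 231.9, 429.5, 253.6] [[0.427, -0.286, 0.018], [0.489, -0.227, 0.075]]
scene head ((603.4869384765625, -11.308114051818848), 111.31645202636719) [ 0.61450382 -0.01205147] 0.1207783309666538
block 65 ((450.1441650390625, 4.017734527587891), (49.49559783935547, 13.69759464263916), 84.88492584228516) [0.45015859 0.00563542 0.08937628]
resttop 383 ((462.71380615234375, -262.0000915527344), (61.99631881713867, 64.74425506591797), 82.53877258300781)
grip 165 ((463.5020751953125, -261.1424865722656), (22.09856414794922, 24.23442268371582), 87.86221313476562) [ 0.47535712 -0.25010541  0.11807879]
pin_grip [177.4, 196.9, 213.3, 234.0] [[0.439, -0.294, 0.006], [0.495, -0.229, 0.073]]
pin_rest [180.3, 189.6, 197.3, 209.8] [[0.438, -0.283, 0.07], [0.474, -0.25, 0.117]]
```

```bash
python3 -m pendant '[[-0.9,-0.75,-0.1,0,0,-0.15,0.2],[-1.8,-1.5,-0.2,0,0,-0.3,0.2],[-2.7,-2.25,-0.3,0,0,-0.45,0.2],[-3.6,-3.0,-0.3,0,0,-0.6,0.2],[-4.5,-3.75,-0.3,0,0,-0.75,0.2],[-5.4,-4.5,-0.3,0,0,-0.9,0.2],[-6.3,-5.25,-0.3,0,0,-1.1,0.2],[-7.2,-6.0,-0.3,0,0,-1.3,0.2],[-8.1,-6.75,-0.3,0,0,-1.5,0.2],[-8.8,-7.4,-0.3,0,0,-1.5,0.2]]'
python3 - <<'E'
from h import *
o=manip.get_obs();im,d=manip.camera('wrist'); cv2.imwrite('pics/w1.png',im[:,:,::-1])
cal=manip.get_calibration('wrist')
print(o['clock'],o['position'],o['ee_rot'],o['joint_velocities'].round(2),cal['xyz'])
for t,z in [('slot',.088),('hole_mouth',.12),('pin_grip',.1)]:
    for q in manip.tip_of(t,'wrist')[:1]: print(t,q['p'],q['pixel'],at_z(cal,q['pixel'],z))
print(totool(np.array([.461,-.2605,.20])-o['position']))
E
```

```text
clock: 2.65
position: [0.4997, 0.097, 0.2606]
ee_rot: [0.06, 0.998, 0.0, 0.0]
ft_force: [0.2, -0.4, 0.2]
grip_width: 0.602
grasp_force: 0.0
2.65 [0.4996851  0.09702585 0.26059841] [6.00239755e-02 9.98196859e-01 1.28960489e-04 3.70447682e-04] [ 0.41  0.23  0.39 -0.21 -0.1   0.    0.82] [0.43272077 0.09939136 0.38855829]
slot 0.65 [231.4, 218.5] [ 0.52333799 -0.00570407  0.088     ]
[-0.09664965 -7.191919    1.21009724]
```

View pics/w1.png

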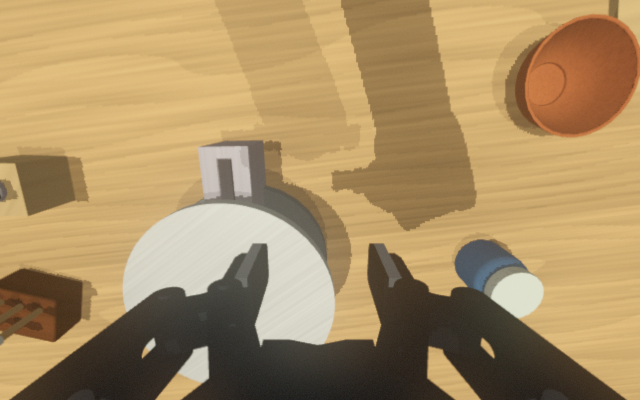

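```bash
python3 -m pendant '[[0,-0.9,0.1,0,0,0,0.2],[0,-1.8,0.2,0,0,0,0.2],[0,-2.8,0.3,0,0,0,0.2],[0,-3.8,0.5,0,0,0,0.2],[-0.1,-4.8,0.7,0,0,0,0.2],[-0.1,-5.8,0.9,0,0,0,0.2],[-0.1,-6.6,1.0,0,0,0,0.2],[-0.1,-7.1,1.1,0,0,0,0.2],[-0.1,-7.2,1.2,0,0,0,0.2],[-0.1,-7.2,1.2,0,0,0,0.2]]'
python3 - <<'E'
from h import *
o=manip.get_obs();im,d=manip.camera('wrist'); cv2.imwrite('pics/w2.png',im[:,:,::-1])
cal=manip.get_calibration('wrist')
print(o['position'],o['joint_velocities'].round(2))
for t,z in [('pin_grip',.096),('pin_collar',.07),('pin_rest',0)]:
    for q in manip.tip_of(t,'wrist')[:1]: print(t,q['p'],q['pixel'],at_z(cal,q['pixel'],z))
P=cloud('wrist',d,np.ones(d.shape,bool)); n=np.hypot(P[:,0]-.461,P[:,1]+.26)<.055
for a,b in [(.065,.074),(.11,.122)]:
    T=P[n&(P[:,2]>a)&(P[:,2]<b)]; print(len(T),len(T)and rect(T), len(T) and np.median(T[:,2]))
E
```

```text
clock: 4.1
position: [0.4612, -0.2571, 0.1998]
ee_rot: [0.059, 0.998, 0.0, -0.0]
ft_force: [-0.3, -0.2, 0.6]
grip_width: 0.604
grasp_force: 0.0
[ 0.46122032 -0.25708806  0.19977542] [-0.01 -0.01 -0.   -0.01  0.    0.01 -0.  ]
pin_grip 0.82 [311.8, 208.6] [ 0.4619605 -0.2622574  0.096    ]
pin_collar 0.7 [315.6, 201.6] [ 0.46359623 -0.25950899  0.07      ]
pin_rest 0.83 [316.4, 183.0] [ 0.46141634 -0.25881193  0.        ]
3122 ((462.28778076171875, -260.8010559082031), (59.686737060546875, 60.53042984008789), 81.46149444580078) 0.07003653902009821
831 ((462.0387878417969, -260.90557861328125), (22.474027633666992, 21.97329330444336), 4.251885890960693) 0.11582668584595943
```

View pics/w2.png

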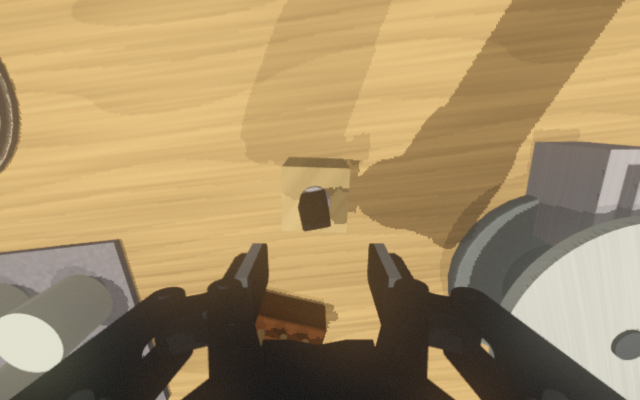

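The w2 picture shows the pin's grip at (314,208) standing in its rest at (316,195), between the open fingers. I'm descending and turning about 11° to square up with the grip.

```bash
python3 -m pendant '[[-0.02,-0.08,0.4,0,0,-0.5,0],[-0.02,-0.08,0.8,0,0,-1,0],[-0.02,-0.08,1.2,0,0,-1.4,0],[-0.02,-0.08,1.6,0,0,-1.4,0],[-0.02,-0.08,1.9,0,0,-1.4,0],[-0.02,-0.08,2.04,0,0,-1.4,0],[-0.02,-0.08,2.04,0,0,-1.4,-0.6],[-0.02,-0.08,2.04,0,0,-1.4,-1],[-0.02,-0.08,2.04,0,0,-1.4,-1],[-0.02,-0.08,2.04,0,0,-1.4,-1]]' 60
```

```text
clock: 5.55
position: [0.4616, -0.2626, 0.0986]
ee_rot: [-0.038, 0.999, 0.0, 0.0]
ft_force: [-1.7, 3.5, 1.8]
grip_width: 0.25
grasp_force: 59.1
```

```bash
python3 -m pendant '[[0,0,-0.6,0,0,0,-1],[0,0,-1.5,0,0,0,-1],[0,0,-2.4,0,0,0,-1],[0,0,-2.9,0,0,0,-1],[-0.3,0.9,-2.95,0,0,0,-1],[-0.6,2.0,-2.95,0,0,0,-1],[-0.9,3.1,-2.95,0,0,0,-1],[-1.2,4.2,-2.95,0,0,0,-1],[-1.5,4.9,-2.95,0,0,0,-1],[-1.54,5.1,-2.95,0,0,0,-1]]'
python3 -m pendant '[[0,0,0,0,0,0,-1],[0,0,0,0,0,0,-1],[0,0,0,0,0,0,-1],[0,0,0,0,0,0,-1],[0,0,0,0,0,0,-1],[0,0,0,0,0,0,-1],[0,0,0,0,0,0,-1],[0,0,0,0,0,0,-1],[0,0,0,0,0,0,-1],[0,0,0,0,0,0,-1]]'
python3 - <<'E'
from h import *
o=manip.get_obs();im,d=manip.camera('wrist'); cv2.imwrite('pics/w3.png',im[:,:,::-1])
cal=manip.get_calibration('wrist'); np.savez('w3.npz',im=im,d=d,pos=o['position'],rot=o['ee_rot'],**{k:np.array(v) for k,v in cal.items()})
print(o['position'],o['ft_force'],o['torque'])
for t,z in [('slot',.088),('hole_mouth',.12),('pin_foot',o['position'][2]-.0946),('pin_collar',o['position'][2]-.0286),('pin_grip',o['position'][2])]:
    for q in manip.tip_of(t,'wrist')[:1]: print(t,q['p'],q['pixel'],at_z(cal,q['pixel'],z))
for c in ['scene','top']:
    im,d=manip.camera(c); cal=manip.get_calibration(c); np.savez(c+'3.npz',im=im,d=d)
    for t,z in [('pin_foot',o['position'][2]-.0946),('pin_collar',o['position'][2]-.0286),('hole_mouth',.12)]:
        for q in manip.tip_of(t,c)[:1]: print(c,t,q['p'],q['pixel'],at_z(cal,q['pixel'],z))
E
```

```text
clock: 6.8
position: [0.5192, -0.0002, 0.2456]
ee_rot: [-0.04, 0.999, -0.0, 0.0]
ft_force: [0.1, 0.2, -1.5]
grip_width: 0.252
grasp_force: 59.2
clock: 8.05
position: [0.5188, -0.0027, 0.2458]
ee_rot: [-0.038, 0.999, 0.0, -0.0]
ft_force: [-0.2, -0.5, -1.6]
grip_width: 0.252
grasp_force: 59.2
[ 0.51875381 -0.00271715  0.24577844] [-0.19914762 -0.53326563 -1.64141277] [-0.01068524  0.0005658  -0.04778824]
slot 0.81 [316.2, 193.0] [ 0.52014626 -0.00472681  0.088     ]
pin_collar 0.91 [319.5, 245.3] [ 0.51870197 -0.00223077  0.21717844]
pin_grip 0.66 [317.2, 269.4] [ 0.51859565 -0.0034865   0.24577844]
scene pin_foot 0.76 [300.4, 181.3] [ 0.51950617 -0.0047752   0.15117844]
scene pin_collar 0.94 [296.8, 156.9] [ 0.51930335 -0.00982152  0.21717844]
scene hole_mouth 0.8 [281.9, 247.5] [ 0.67673339 -0.06358768  0.12      ]
top hole_mouth 0.61 [230.5, 167.6] [0.6150563  0.27992131 0.12      ]
```

View pics/w3.png

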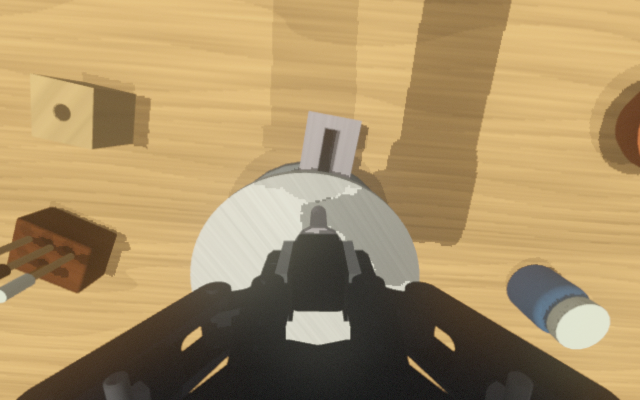

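```bash
python3 - <<'E'
from h import *
f=np.load('w3.npz'); im=f['im'];d=f['d'];cal={k:f[k] for k in ['fx','fy','cx','cy','D','xyz','orientation']}
g=im.astype(int).sum(2)//3
for r in [115,122,132,140,148,156,164,200,206,212,220]: print(r,g[r,300:362:1].tolist())
P=cloud('wrist',d,np.ones(d.shape,bool))
H=P[(abs(P[:,2]-.12)<.003)&(np.hypot(P[:,0]-.603,P[:,1]+.01)<.13)]
# front rim fit
ang=np.arctan2(H[:,1]+.01,H[:,0]-.603); rr=np.hypot(H[:,0]-.603,H[:,1]+.01)
b=np.round(ang/.05).astype(int); E=np.array([H[b==k][rr[b==k].argmax(),:2] for k in set(b) if (b==k).sum()>10 and rr[b==k].max()>.104])
from scipy.optimize import least_squares
s=least_squares(lambda c:np.hypot(*(E-c).T)-.11,[.603,-.01],loss='soft_l1',f_scale=.001);print('axis',s.x,len(E),np.abs(s.fun).mean())
B=P[(abs(P[:,2]-.088)<.003)&(np.hypot(P[:,0]-.468,P[:,1]-.005)<.05)];print('block',rect(B),np.median(B[:,2]))
E
```

```text
115 [161, 159, 159, 159, 159, 159, 160, 164, 178, 180, 182, 183, 184, 181, 180, 183, 184, 184, 184, 184, 183, 183, 182, 181, 181, 179, 180, 181, 181, 180, 179, 177, 172, 167, 165, 162, 160, 155, 157, 155, 155, 154, 155, 155, 153, 154, 153, 153, 152, 153, 153, 154, 153, 153, 165, 167, 168, 169, 166, 167, 168, 169]
122 [155, 156, 156, 156, 156, 157, 164, 177, 181, 181, 182, 184, 182, 179, 182, 183, 183, 184, 183, 183, 182, 181, 180, 182, 181, 181, 183, 184, 187, 185, 182, 180, 179, 180, 181, 181, 179, 178, 179, 180, 180, 181, 180, 180, 180, 178, 180, 181, 180, 178, 178, 177, 177, 178, 178, 177, 178, 179, 178, 178, 179, 179]
132 [152, 152, 154, 154, 158, 174, 180, 180, 183, 183, 181, 180, 179, 180, 182, 182, 184, 182, 181, 180, 181, 180, 177, 164, 127, 81, 70, 72, 70, 68, 68, 73, 71, 78, 77, 79, 88, 110, 117, 128, 161, 174, 178, 177, 179, 179, 179, 176, 177, 176, 175, 177, 179, 177, 176, 177, 179, 178, 175, 141, 107, 100]
140 [154, 155, 155, 160, 174, 179, 181, 181, 182, 180, 179, 180, 180, 181, 181, 181, 181, 181, 180, 178, 178, 175, 148, 97, 72, 73, 70, 70, 68, 67, 67, 69, 73, 76, 83,
[... 1787 characters left out ...]
09, 107, 105, 106, 113, 150, 159, 161, 162, 162, 161, 161, 159, 159, 160, 160, 159, 158, 157, 160, 159, 158, 157, 160, 158, 157, 157, 155, 158, 161, 160, 158, 157, 158, 160, 160, 161, 159, 159, 157, 156]
220 [178, 162, 160, 161, 160, 159, 161, 158, 160, 157, 121, 108, 107, 106, 108, 109, 108, 108, 107, 106, 107, 107, 106, 105, 105, 105, 121, 155, 160, 159, 160, 158, 159, 160, 161, 162, 161, 159, 160, 157, 158, 159, 159, 158, 156, 157, 158, 156, 156, 157, 156, 156, 154, 155, 155, 156, 157, 157, 156, 158, 156, 157]
axis [ 0.60461787 -0.00956363] 66 0.000188058847953878
block ((472.9235534667969, 4.083986282348633), (49.967655181884766, 55.40313720703125), 84.07123565673828) 0.08732161426275445
```

```bash
python3 - <<'E'
from h import *
f=np.load('w3.npz'); cal={k:f[k] for k in ['fx','fy','cx','cy','D','xyz','orientation']};im=f['im'];d=f['d']
pts=[at_z(cal,p,.088)[:2] for p in [(332,132),(330.4,140),(328.9,148),(327.3,156),(325.8,164)]]
p=np.array(pts);k=np.polyfit(p[:,0],p[:,1],1);print(p.round(4).tolist(),k,'outer end',at_z(cal,(333,127),.088))
ax=np.array([.6046,-.0096]);yaw=np.arctan(k[0]);u=-np.array([np.cos(yaw),np.sin(yaw)])
foot=ax+u*.085;print('yaw deg',np.degrees(yaw),'slot',foot,'line y at slot',np.polyval(k,foot[0]),'at axis',np.polyval(k,ax[0]))
o=f['pos'];print('tcp',o)
for px in [(318.2,212),(318.1,220)]:
    dd=d[px[1],318]; print('shaft',dd,at_d(cal,px,dd),at_z(cal,px,.155))
for px in [(318.5,205)]: print('front bottom',at_z(cal,px,.151))
# shaft cloud
P=cloud('wrist',d,np.ones(d.shape,bool));s=P[(P[:,2]>.15)&(P[:,2]<.205)&(np.hypot(P[:,0]-.519,P[:,1]+.003)<.02)]
for a in np.arange(.15,.205,.01):
    q=s[(s[:,2]>=a)&(s[:,2]<a+.01)]; print(a,len(q),q.min(0) if len(q) else '',q.max(0) if len(q) else '')
E
```

```text
[[0.4605, 0.0056], [0.4679, 0.0047], [0.4754, 0.004], [0.4831, 0.0031], [0.4908, 0.0023]] [-0.10737643  0.0549949 ] outer end [0.45592278 0.00608702 0.088     ]
yaw deg -6.128734202027395 slot [ 0.52008582 -0.00052517] line y at slot -0.0008500633022884008 at axis -0.009924894912670887
tcp [ 0.51875381 -0.00271715  0.24577844]
shaft 0.21259134 [ 0.51347191 -0.00333715  0.1709998 ] [ 0.51851121 -0.00293227  0.155     ]
shaft 0.1956181 [ 0.51341583 -0.00342333  0.18863406] [ 0.52500795 -0.00250679  0.155     ]
front bottom [ 0.51405334 -0.00303961  0.151     ]
0.15 43 [ 0.51328564 -0.00858206  0.15252867] [0.5171021  0.0022052  0.15966475]
0.16 64 [ 0.51315363 -0.00898813  0.16014735] [0.51915127 0.00288605 0.16979992]
0.17 74 [ 0.51313632 -0.00880819  0.17010956] [0.51840191 0.00262716 0.17982862]
0.18000000000000002 75 [ 0.51318784 -0.00864513  0.18026519] [0.51765888 0.00223895 0.18999827]
0.19000000000000003 37 [ 0.51322429 -0.0078912   0.19009657] [5.15763787e-01 5.09413995e-04 1.95842579e-01]
0.20000000000000004 0
```

```bash
cat > hole.py <<'E'
from h import *
def hole(cams=('scene','top')):
    for c in cams:
        t=manip.get_obs()['clock'];manip.camera(c);cal=manip.get_calibration(c)
        o=[]
        for q in manip.tip_of('hole_mouth',c):
            p=at_z(cal,q['pixel'],.119)[:2]-[.604,-.010]
            if abs(np.hypot(*p)-.085)<.012: o.append((round(q['p'],2),round(float((np.degrees(np.arctan2(p[1],p[0]))-173.9)%360),1)))
        print(c,'t',round(t,2),'head deg',o[:2])
def st():
    o=manip.get_obs();print(o['clock'],o['position'].round(4),o['ft_force'].round(2))
if __name__=='__main__':
    st();hole();hole();st()
E
python3 -m pendant '[[0,0.03,0.1,0,0,0,-1],[0,0.06,0.2,0,0,0,-1],[0,0.06,0.3,0,0,0,-1],[0,0.06,0.4,0,0,0,-1],[0,0.06,0.5,0,0,0,-1],[0,0.06,0.52,0,0,0,-1],[0,0.06,0.52,0,0,0,-1],[0,0.06,0.52,0,0,0,-1],[0,0.06,0.52,0,0,0,-1],[0,0.06,0.52,0,0,0,-1]]'
python3 -m pendant '[[0,0,0,0,0,0,-1],[0,0,0,0,0,0,-1],[0,0,0,0,0,0,-1],[0,0,0,0,0,0,-1],[0,0,0,0,0,0,-1],[0,0,0,0,0,0,-1],[0,0,0,0,0,0,-1],[0,0,0,0,0,0,-1],[0,0,0,0,0,0,-1],[0,0,0,0,0,0,-1]]'
python3 hole.py
```

```text
clock: 10.0
position: [0.5186, 0.0003, 0.2199]
ee_rot: [-0.038, 0.999, 0.0, 0.0]
ft_force: [-0.5, -0.3, -1.6]
grip_width: 0.248
grasp_force: 59.2
clock: 11.25
position: [0.5185, 0.0003, 0.2198]
ee_rot: [-0.038, 0.999, 0.0, -0.0]
ft_force: [-0.0, 0.9, -1.4]
grip_width: 0.248
grasp_force: 59.2
11.25 [5.185e-01 3.000e-04 2.198e-01] [-0.03  0.89 -1.39]
scene t 11.25 head deg [(0.71, 300.9)]
top t 11.35 head deg [(0.82, 307.0)]
scene t 11.45 head deg [(0.89, 309.2)]
top t 11.55 head deg [(0.93, 316.6)]
11.65 [5.185e-01 2.000e-04 2.198e-01] [-0.34  0.07 -2.01]
```

```bash
python3 -m pendant '[[-0.01,0,0,0,0,0,-1],[-0.01,0,0,0,0,0,-1],[-0.01,0,0,0,0,0,-1],[-0.01,0,0,0,0,0,-1],[-0.01,0,0,0,0,0,-1],[-0.01,0,0,0,0,0,-1],[-0.01,0,0,0,0,0,-1],[-0.01,0,0,0,0,0,-1],[-0.01,0,0.05,0,0,0,-1],[-0.01,0,0.08,0,0,0,-1]]'
python3 -m pendant '[[0,0,0.02,0,0,0,-1],[0,0,0.03,0,0,0,-1],[0,0,0.04,0,0,0,-1],[0,0,0.05,0,0,0,-1],[0,0,0.06,0,0,0,-1],[0,0,0.06,0,0,0,-1],[0,0,0.06,0,0,0,-1],[0,0,0.06,0,0,0,-1],[0,0,0.06,0,0,0,-1],[0,0,0.06,0,0,0,-1]]'
python3 hole.py
```

```text
clock: 12.9
position: [0.5189, 0.0003, 0.2155]
ee_rot: [-0.038, 0.999, 0.0, -0.0]
ft_force: [0.9, -0.2, -1.4]
grip_width: 0.246
grasp_force: 59.2
clock: 14.15
position: [0.519, 0.0003, 0.2128]
ee_rot: [-0.038, 0.999, 0.0, 0.0]
ft_force: [-0.4, -1.4, -0.3]
grip_width: 0.249
grasp_force: 59.6
14.15 [5.190e-01 3.000e-04 2.128e-01] [-0.37 -1.39 -0.32]
scene t 14.15 head deg [(0.82, 75.9)]
top t 14.25 head deg [(0.75, 77.0)]
scene t 14.35 head deg [(0.75, 80.1)]
top t 14.45 head deg [(0.82, 86.0)]
14.55 [5.190e-01 3.000e-04 2.128e-01] [ 0.26 -1.06 -0.62]
```

```bash
python3 -m pendant '[[0,0,0.01,0,0,0,-1],[0,0,0.015,0,0,0,-1],[0,0,0.015,0,0,0,-1],[0,0,0.015,0,0,0,-1],[0,0,0.015,0,0,0,-1],[0,0,0.015,0,0,0,-1],[0,0,0.015,0,0,0,-1],[0,0,0.015,0,0,0,-1],[0,0,0.015,0,0,0,-1],[0,0,0.015,0,0,0,-1]]'
python3 hole.py
python3 -m pendant '[[0,0,0,0,0,0,-1],[0,0,0,0,0,0,-1],[0,0,0,0,0,0,-1],[0,0,0,0,0,0,-1],[0,0,0,0,0,0,-1],[0,0,0,0,0,0,-1],[0,0,0,0,0,0,-1],[0,0,0,0,0,0,-1],[0,0,0,0,0,0,-1],[0,0,0,0,0,0,-1]]'
python3 hole.py
```

```text
clock: 15.8
position: [0.519, 0.0003, 0.212]
ee_rot: [-0.038, 0.999, 0.0, -0.0]
ft_force: [0.4, -0.7, 1.0]
grip_width: 0.251
grasp_force: 59.7
15.8 [5.19e-01 3.00e-04 2.12e-01] [ 0.36 -0.7   0.98]
scene t 15.8 head deg [(0.87, 129.6)]
top t 15.9 head deg [(0.97, 133.8)]
scene t 16.0 head deg [(0.74, 137.3)]
top t 16.1 head deg []
16.2 [5.19e-01 3.00e-04 2.12e-01] [-0.21 -2.16 -0.04]
clock: 17.45
position: [0.519, 0.0003, 0.212]
ee_rot: [-0.038, 0.999, 0.0, -0.0]
ft_force: [0.4, -0.7, -0.3]
grip_width: 0.25
grasp_force: 59.7
17.45 [5.19e-01 3.00e-04 2.12e-01] [ 0.41 -0.66 -0.31]
scene t 17.45 head deg [(0.8, 180.2)]
top t 17.55 head deg []
scene t 17.65 head deg [(0.81, 184.5)]
top t 17.75 head deg []
17.85 [5.19e-01 3.00e-04 2.12e-01] [-0.01 -0.73  0.61]
```

```bash
python3 -m pendant '[[0,0,0.015,0,0,0,-1],[0,0,0.03,0,0,0,-1],[0,0,0.03,0,0,0,-1],[0,0,0.03,0,0,0,-1],[0,0,0.03,0,0,0,-1],[0,0,0.03,0,0,0,-1],[0,0,0.03,0,0,0,-1],[0,0,0.03,0,0,0,-1],[0,0,0.03,0,0,0,-1],[0,0,0.03,0,0,0,-1]]'
python3 - <<'E'
from hole import *
for i in range(3): st();hole(('scene',))
st()
E
```

```text
clock: 19.1
position: [0.519, 0.0003, 0.2106]
ee_rot: [-0.038, 0.999, 0.0, 0.0]
ft_force: [-0.3, -0.8, 1.2]
grip_width: 0.245
grasp_force: 59.8
19.1 [5.190e-01 3.000e-04 2.106e-01] [-0.25 -0.76  1.17]
scene t 19.1 head deg [(0.85, 215.1)]
19.2 [5.190e-01 3.000e-04 2.105e-01] [ 0.96 -1.59  2.41]
scene t 19.2 head deg [(0.68, 219.0)]
19.3 [5.190e-01 3.000e-04 2.105e-01] [ 0.02 -2.62  2.11]
scene t 19.3 head deg [(0.9, 220.4), (0.68, 358.5)]
19.4 [5.190e-01 3.000e-04 2.105e-01] [-0.44 -1.14  1.84]
```

```bash
python3 -m pendant '[[0,0,0.01,0,0,0,-1],[0,0,0.01,0,0,0,-1],[0,0,0.01,0,0,0,-1],[0,0,0.01,0,0,0,-1],[0,0,0.01,0,0,0,-1],[0,0,0.01,0,0,0,-1],[0,0,0.01,0,0,0,-1],[0,0,0.01,0,0,0,-1],[0,0,0.01,0,0,0,-1],[0,0,0.01,0,0,0,-1]]'
python3 - <<'E'
from hole import *
st();hole(('scene',))
E
python3 -m pendant '[[0,0,0,0,0,0,-1],[0,0,0,0,0,0,-1],[0,0,0,0,0,0,-1],[0,0,0,0,0,0,-1],[0,0,0,0,0,0,-1],[0,0,0,0,0,0,-1],[0,0,0,0,0,0,-1],[0,0,0,0,0,0,-1],[0,0,0,0,0,0,-1],[0,0,0,0,0,0,-1]]'
python3 - <<'E'
from hole import *
st();hole(('scene','scene'))
E
```

```text
clock: 20.65
position: [0.519, 0.0003, 0.21]
ee_rot: [-0.038, 0.999, 0.0, -0.0]
ft_force: [0.1, -1.4, 2.1]
grip_width: 0.246
grasp_force: 59.9
20.65 [5.19e-01 3.00e-04 2.10e-01] [ 0.11 -1.4   2.08]
scene t 20.65 head deg [(0.64, 237.6)]
clock: 22.0
position: [0.519, 0.0003, 0.21]
ee_rot: [-0.038, 0.999, 0.0, 0.0]
ft_force: [0.3, -2.8, 2.3]
grip_width: 0.251
grasp_force: 59.9
22.0 [5.19e-01 3.00e-04 2.10e-01] [ 0.29 -2.8   2.26]
scene t 22.0 head deg [(0.6, 263.4)]
scene t 22.1 head deg []
```

```bash
python3 -m pendant '[[0,0,0.008,0,0,0,-1],[0,0,0.015,0,0,0,-1],[0,0,0.015,0,0,0,-1],[0,0,0.015,0,0,0,-1],[0,0,0.015,0,0,0,-1],[0,0,0.015,0,0,0,-1],[0,0,0.015,0,0,0,-1],[0,0,0.015,0,0,0,-1],[0,0,0.015,0,0,0,-1],[0,0,0.015,0,0,0,-1]]'
python3 - <<'E'
from hole import *
st();hole(('scene','top'))
E
python3 -m pendant '[[0,0,0,0,0,0,-1],[0,0,0,0,0,0,-1],[0,0,0,0,0,0,-1],[0,0,0,0,0,0,-1],[0,0,0,0,0,0,-1],[0,0,0,0,0,0,-1],[0,0,0,0,0,0,-1],[0,0,0,0,0,0,-1],[0,0,0,0,0,0,-1],[0,0,0,0,0,0,-1]]'
python3 - <<'E'
from hole import *
st();hole(('scene','top'))
im,d=manip.camera('scene'); cv2.imwrite('pics/s4.png',cv2.resize(im[140:280,220:390,::-1],None,fx=4,fy=4))
E
```

```text
clock: 23.45
position: [0.519, 0.0003, 0.2093]
ee_rot: [-0.038, 0.999, 0.0, 0.0]
ft_force: [-0.9, -2.2, 3.3]
grip_width: 0.242
grasp_force: 60.0
23.45 [5.190e-01 3.000e-04 2.093e-01] [-0.9  -2.25  3.25]
scene t 23.45 head deg [(0.94, 279.5), (0.52, 178.7)]
top t 23.55 head deg [(0.71, 283.6)]
clock: 24.9
position: [0.519, 0.0003, 0.2093]
ee_rot: [-0.038, 0.999, 0.0, 0.0]
ft_force: [-0.9, -1.7, 3.0]
grip_width: 0.246
grasp_force: 60.0
24.9 [5.190e-01 3.000e-04 2.093e-01] [-0.9  -1.66  3.05]
scene t 24.9 head deg [(0.98, 292.9)]
top t 25.0 head deg []
```

View pics/s4.png

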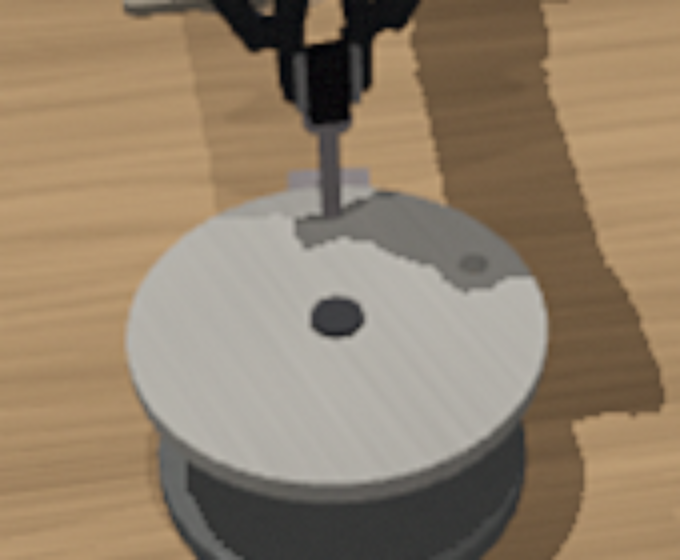

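The crop shows the hole at crop (473,264), in shadow, coming round towards the pin at (330,210). The head is turning at about 0.16 rad/s, well under a third of free speed. I'm holding here and waiting.

```bash
for i in 1 2; do python3 -m pendant '[[0,0,0,0,0,0,-1],[0,0,0,0,0,0,-1],[0,0,0,0,0,0,-1],[0,0,0,0,0,0,-1],[0,0,0,0,0,0,-1],[0,0,0,0,0,0,-1],[0,0,0,0,0,0,-1],[0,0,0,0,0,0,-1],[0,0,0,0,0,0,-1],[0,0,0,0,0,0,-1]]' | egrep 'clock|ft'; done
python3 - <<'E'
from hole import *
st();hole(('scene','scene'))
E
```

```text
clock: 26.4
ft_force: [-0.9, -1.3, 2.5]
clock: 27.65
ft_force: [-0.9, -2.5, 2.2]
27.65 [5.190e-01 3.000e-04 2.093e-01] [-0.9  -2.46  2.19]
scene t 27.65 head deg [(0.88, 315.7)]
scene t 27.75 head deg [(0.62, 323.9)]
```

```bash
for i in 1 2 3; do python3 -m pendant '[[0,0,0,0,0,0,-1],[0,0,0,0,0,0,-1],[0,0,0,0,0,0,-1],[0,0,0,0,0,0,-1],[0,0,0,0,0,0,-1],[0,0,0,0,0,0,-1],[0,0,0,0,0,0,-1],[0,0,0,0,0,0,-1],[0,0,0,0,0,0,-1],[0,0,0,0,0,0,-1]]' | egrep 'clock|ft'; done
python3 - <<'E'
from hole import *
st();hole(('scene',))
im,d=manip.camera('wrist'); cal=manip.get_calibration('wrist')
cv2.imwrite('pics/w5.png',cv2.resize(im[100:270,230:410,::-1],None,fx=3.5,fy=3.5))
E
```

```text
clock: 29.1
ft_force: [-0.8, -1.7, 2.1]
clock: 30.35
ft_force: [-0.4, -1.5, 2.8]
clock: 31.6
ft_force: [0.8, -1.3, -2.2]
31.6 [5.190e-01 3.000e-04 2.093e-01] [ 0.83 -1.29 -2.23]
scene t 31.6 head deg []
```

View pics/w5.png

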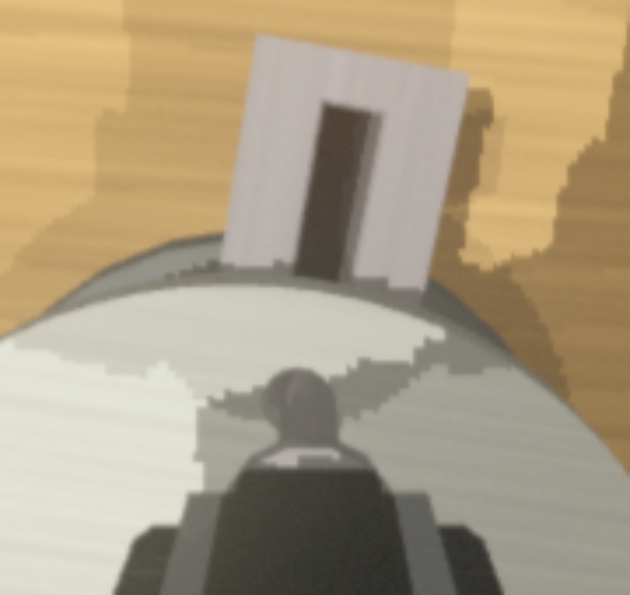

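```bash
python3 -m pendant '[[0,0,0.08,0,0,0,-1],[0,0,0.16,0,0,0,-1],[0,0,0.24,0,0,0,-1],[0,0,0.32,0,0,0,-1],[0,0,0.4,0,0,0,-1],[0,0,0.48,0,0,0,-1],[0,0,0.52,0,0,0,-1],[0,0,0.55,0,0,0,-1],[0,0,0.58,0,0,0,-1],[0,0,0.58,0,0,0,-1]]'
```

```text
clock: 33.0
position: [0.5191, 0.0003, 0.1803]
ee_rot: [-0.038, 0.999, 0.0, 0.0]
ft_force: [0.3, -2.1, -0.5]
grip_width: 0.254
grasp_force: 59.6
```

```bash
python3 -m pendant '[[0,0,0.04,0,0,0,-1],[0,0,0.08,0,0,0,-1],[0,0,0.16,0,0,0,-1],[0,0,0.24,0,0,0,-1],[0,0,0.32,0,0,0,-1],[0,0,0.4,0,0,0,-1],[0,0,0.48,0,0,0,-1],[0,0,0.54,0,0,0,-1],[0,0,0.58,0,0,0,-1],[0,0,0.6,0,0,0,-1]]'
python3 -m pendant '[[0,0,0.01,0,0,0,-1],[0,0,0.02,0,0,0,-1],[0,0,0.03,0,0,0,-1],[0,0,0.04,0,0,0,-1],[0,0,0.05,0,0,0,-1],[0,0,0.05,0,0,0,-1],[0,0,0.05,0,0,0,-1],[0,0,0.05,0,0,0,-1],[0,0,0.05,0,0,0,-1],[0,0,0.05,0,0,0,-1]]'
```

```text
clock: 34.25
position: [0.519, 0.0003, 0.1502]
ee_rot: [-0.038, 0.999, 0.0, -0.0]
ft_force: [0.3, -2.4, 0.5]
grip_width: 0.251
grasp_force: 59.6
clock: 35.5
position: [0.5191, 0.0003, 0.1478]
ee_rot: [-0.038, 0.999, 0.0, 0.0]
ft_force: [0.5, -2.1, -0.5]
grip_width: 0.248
grasp_force: 59.6
```

```bash
python3 -m pendant '[[0,0,0.01,0,0,0,-1],[0,0,0.02,0,0,0,-1],[0,0,0.03,0,0,0,-1],[0,0,0.04,0,0,0,-1],[0,0,0.04,0,0,0,-1],[0,0,0.04,0,0,0,-1],[0,0,0.04,0,0,0,-1],[0,0,0.04,0,0,0,-1],[0,0,0.04,0,0,0,-1],[0,0,0.04,0,0,0,-1]]'
python3 - <<'E'
from hole import *
o=[]
for i in range(3): o.append(manip.get_obs()['ft_force']);im,d=manip.camera('scene')
print(np.mean(o,0)); cv2.imwrite('pics/s6.png',cv2.resize(im[120:280,220:390,::-1],None,fx=3.5,fy=3.5))
E
```

```text
clock: 36.75
position: [0.519, 0.0003, 0.1458]
ee_rot: [-0.038, 0.999, 0.0, 0.0]
ft_force: [-0.6, -3.0, 0.6]
grip_width: 0.245
grasp_force: 59.6
[-0.94526831 -1.9627739   0.53158433]
```

View pics/s6.png

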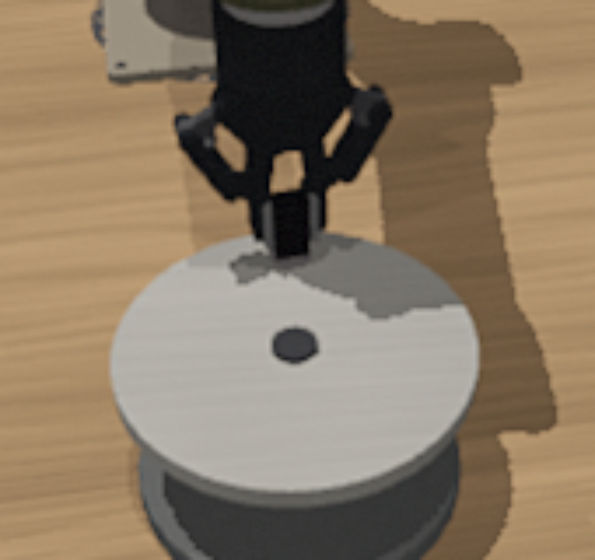

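The crop shows the collar sitting on the head at crop (292,255), and the force reads about 2 N. I'm easing off the press, opening the gripper and backing up.

```bash
python3 -m pendant '[[0,0,-0.02,0,0,0,-1],[0,0,-0.03,0,0,0,-1],[0,0,-0.03,0,0,0,-1],[0,0,-0.03,0,0,0,-0.4],[0,0,-0.03,0,0,0,-0.2],[0,0,-0.03,0,0,0,0],[0,0,-0.03,0,0,0,0],[0,0,-0.03,0,0,0,0],[0,0,-0.2,0,0,0,0],[0,0,-0.5,0,0,0,0]]'
python3 -m pendant '[[0,0,-0.5,0,0,0,0],[0,0,-1,0,0,0,0],[0,0,-1.6,0,0,0,0],[0,0,-2.2,0,0,0,0],[0,0,-2.4,0,0,0,0],[0,0,-2.4,0,0,0,0],[0,0,-2.4,0,0,0,0],[0,0,-2.4,0,0,0,0],[0,0,-2.4,0,0,0,0],[0,0,-2.4,0,0,0,0]]'
python3 - <<'E'
from hole import *
st()
im,d=manip.camera('wrist'); P=cloud('wrist',d,np.ones(d.shape,bool))
n=(np.hypot(P[:,0]-.519,P[:,1])<.03)&(P[:,2]>.16)&(P[:,2]<.18);print('grip top',rect(P[n]),np.median(P[n][:,2]))
print('head z',np.median(P[(abs(P[:,2]-.119)<.008)][:,2]))
cv2.imwrite('pics/w7.png',im[:,:,::-1])
E
```

```text
clock: 38.15
position: [0.5189, 0.0003, 0.1715]
ee_rot: [-0.038, 0.999, -0.0, -0.0]
ft_force: [-0.6, 0.7, 0.8]
grip_width: 0.499
grasp_force: 0.0
clock: 39.4
position: [0.519, 0.0003, 0.2906]
ee_rot: [-0.038, 0.999, -0.0, -0.0]
ft_force: [0.0, 0.8, -0.5]
grip_width: 0.502
grasp_force: 0.0
39.4 [5.190e-01 3.000e-04 2.906e-01] [ 0.02  0.77 -0.54]
grip top ((519.20458984375, -3.587296485900879), (22.007373809814453, 21.346511840820312), 4.644443511962891) 0.1637321619823234
head z 0.11810452107847252
```

View pics/w7.png

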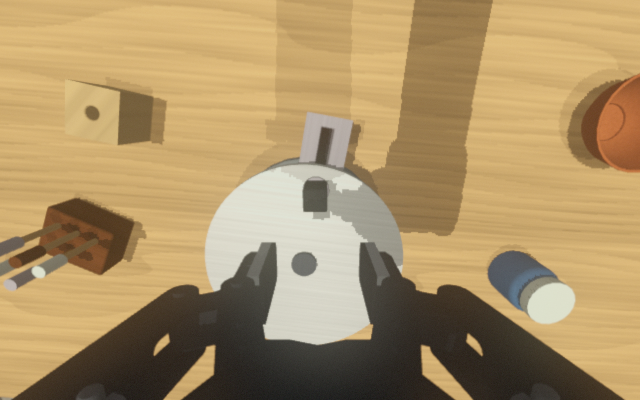

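The w7 picture shows the pin's grip at (315,195), standing home over the slot with the collar on the head and the gripper clear. The bowl, jar and tool block have not moved.

```bash
python3 -c "
from workcell import manip
print(manip.hand_in())"
```

```text
the job is handed in; nothing more can be done
None
```

The job is handed in: I slowed the head to about 0.16 rad/s under the pin's foot, the hole caught over the slot, and the pin is fully home with its collar on the head and the gripper clear. Its top sits about 3 mm off the slot line, so it may lean slightly; no verdict came back.

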